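Clear the stray spice jar into its row, then swing the cutting board home

ROBOT

A 6-joint arm with a two-finger parallel gripper is mounted at the origin on a cart in front of the work surface, level with it; the furniture and walls round the work are solid. World frame = base frame: x ahead of the robot, y to its left, z up, the work surface at z = 0. Lengths are in m, angles in rad, forces in N, time in s.
With the tool pointing down it reaches from about 0.35 to 0.8 m from the base axis. Payload 7.3 kg.
Tool frame: the origin (TCP) lies midway between the tips of the shut fingers; the grasp point (between the pads) lies 19 mm behind it; z points along the fingers, y is the line along which they close (so a half turn about z gives the same grasp; the last joint's range is limited). The gripper opens to 85 mm and grips with 20 to 120 N. Pads are 22 mm wide; open, the fingers measure 114 mm over their backs; the gripper's body (76 mm by 85 mm) begins 54 mm behind the grasp point. The pads swing forward as they close: fully open they stand 13 mm farther back than shut.
Start: joints at [1.013, 0.342, 1.524, -0, 1.275, -0.146], TCP at [0.21, 0.481, 0.231] pointing down, gripper open.
Joint ranges: [-2.53, 2.53], [-0.77, 2.02], [0.04, 2.7], [-1, 4.14], [0.28, 2.66], [-3.11, 3.11]. Speed limits (rad/s): [2.57, 2.57, 3.14, 3.14, 3.14, 3.14].

INTERFACE

Orientations are given as a unit quaternion [w, x, y, z].
In Python, from plant import observe, camera, camera_info, close_job, boxes_of, place_of gives the robot as it stands.
- The arm moves only by the tool apply_moves, never from a script. Its argument "targets" is a list of rows, each a list of 6 numbers: the shift along the tool's x, y, z in m, then the turn, a rotation vector about the tool's x, y, z in rad. In form: [[tx, ty, tz, wx, wy, wz], ...]. A call has 1 to 8 rows; each row is the pose to reach, as a shift and turn from the pose commanded when the call began, along the tool's axes at that moment; what a row does not reach only later rows make up. A row lasts 1/10 s, in which the tool goes at most 50 mm and 8.59 degrees, less where a joint would pass 70% of its speed; a pose out of reach is approached as far as the arm can. A call with a gripper value outside its range is refused whole. "hand" is the opening, from -1 (shut) to 1 (fully open), so that 0 is half open, set as the call begins (left out, the last holds). The fingers move at their own pace and stop on an object; "force" is the grip in N (left out, the last holds). Time passes only in rows, so rows that repeat a pose let the fingers close. It gives the time, the measured TCP pose, the force, the opening and the grip force at its end, in the units of the state.
- observe(): the state, without advancing time (a new reading comes with each control period).
- camera(name): name is "side" or "top" or "wrist"; returns (picture, depth): 480x640x3 uint8, blue, green, red; 480x640 float32, m along the optical axis (not along the pixel's ray), 0 where there is no reading.
- camera_info(name): a dict with "mtx" (3x3 intrinsics, pixels), "T" (4x4, takes a point from camera to world coordinates); the wrist camera has in their place "mount" (4x4, takes a point from camera to tool coordinates, whose origin is the TCP and whose axes are the flange's). Camera axes: x right, y down, z forward; pixel columns grow to the right and rows downward; lengths in m; the calibration is good to about 2 mm. A picture is of the moment at which its call begins: read the wrist's pose just before it. camera_info takes no time and is no camera call.
- close_job(): hands the job in; it is judged then, once.
Trained networks look in the newest picture that a camera, given by its name, has taken for a name from the list of things; names that differ only in an ending like _2 or _b are one class to them, and where a whole thing is asked for, a point or a joint stands for the part that bears it (a point fixed in the world has none). Each returns a list of dicts, best first, with "p" (0 to 1); they miss things now and then, are a little off and sometimes report something else, mostly with a low value. They report only what shows in the picture. A call takes as long as a camera call. They do not tell look-alikes from the thing itself.
- boxes_of(thing, camera): "uv" ([column, row] in pixels, amid what is visible of it).
- place_of(thing, camera): "uv" ([column, row] in pixels: a listed point, or the origin of a listed thing).
The state is a dict: "clock": time; "joint_positions": joint angles; "joint_vel": joint speeds; "effort": joint torques, N m; "ee_pos": TCP position; "orientation": TCP orientation; "contact_force": force on the tool from outside, world axes, zero at the start; "moment": the same for the moment, N m; "finger_gap": finger opening in m; "gripper_force": force on a finger pad.
Only numpy, scipy, OpenCV 4.12 (cv2) and the standard library are available. Lean on these libraries where they do the work, as an engineer would, in place of code of your own. Each camera call takes 0.05 s, during which the arm holds its last target. There are 200 camera calls.

TASK

First put the red-lidded spice jar that stands in the cutting board's way back into the spice rail, between the other jars and in line with them; the gaps are narrow, so it has to be pushed in, nudging its neighbours apart without toppling any. Then swing the board home by pushing near its free end, sliding it without lifting, so that it pivots about the round end in the curved stop (which must stay there) until its long side lies fully against the steel fence. Leave the other things on the worktop where they are.

Things in the scene. Friction and masses are not known exactly. Their poses are not given: they have to be found in the camera images.
- board: flat cutting board, 200x70x20 mm, 0.35 kg, ends half-round (radius 35). Origin: underside, centre of the half-round of its pivot end. Its long axis is its y; the free end (black eyelet) lies to its -y. Starts turned -0.7 to -1.0 rad from the dock; home is yaw 0 to the dock (counter-clockwise). Only friction holds it: press it lengthwise into the stop too, or its pivot end creeps out
- board_tip (a point): centre of the half-round of the board's free end, on the underside, 130 mm from the board's origin; the board's outermost edge is 35 mm beyond
- dock: fixed steel dock, 24 mm high, walls 8 mm thick. Origin: on the worktop, where the board's origin lies when home. Straight fence: inner face at its x = +36 mm, from y = +15 to -170 mm. Curved end stop: inner radius 36 mm about the origin, from the fence round through +y to 112 degrees from its x axis. Open to its -x and -y. A 4 mm high flange lies behind the fence
- spice_rail: fixed wooden rail, no floor (jars stand on the worktop). Origin: on the worktop, middle of the row line (its y axis). Back wall 45 mm high, inner face at its x = +23 mm; cheeks 30 mm high, x = -23 to +23 mm, inner faces at y = +89 and -89 mm; open to its -x. Four jars in the row leave about 12 mm to spare in all
- red_jar: upright spice jar with a red lid, 44 mm across, 105 mm high, 0.11 kg, origin at the centre of its underside. It starts beside the fence, where the board must come to lie
- spice_1: spice jar with a yellow lid, 42 mm across, 106 mm high, 0.1 kg, origin at the centre of its underside; stands in the rail
- spice_2: spice jar with a black lid, 40 mm across, 105 mm high, 0.1 kg, origin at the centre of its underside; stands in the rail
- spice_4: a second spice jar with a black lid, 40 mm across, 105 mm high, 0.1 kg, origin at the centre of its underside; stands in the rail. The three stand in any order, spread out, each gap narrower than the red jar; being smooth, they slide apart when it is pushed in between two of them
- egg_timer: bystander: round red and white egg timer, 67 mm across, 62 mm high, origin at the centre of its underside
- tumbler_pink: bystander: pink tumbler with a clear lid, 72 mm across, 112 mm high, origin at the centre of its underside
- garlic: bystander: garlic bulb, 60 mm across, 58 mm high, origin at the centre of its underside
- lemon: bystander: lemon, 78 x 55 x 56 mm, origin at the centre of its underside
- onion_red: bystander: red onion, 67 mm across, 75 mm high, origin at the centre of its underside
- jam_jar: bystander: jam jar with a white lid, 68 mm across, 90 mm high, origin at the centre of its underside
Mind the look-alikes: they are no part of the job. Leave any purple look-alike of the spice_4 alone.

How it is judged:
On the way, in this order (a step that is already met when the one before it is completed fails the run):
1. the red-lidded jar stands in the spice row, in line with the others, let go (x of spice_1 in the frame of spice_rail between -0.01 and 0.015 m and y of spice_1 in the frame of spice_rail between -0.09 and 0.09 m and angle between each of spice_1, spice_2, spice_4, red_jar's own z axis and vertical below 0.1 rad and linear speed of each of spice_1, spice_2, spice_4, red_jar below 0.03 m/s and x of spice_2 in the frame of spice_rail between -0.01 and 0.015 m and y of spice_2 in the frame of spice_rail between -0.09 and 0.09 m and x of spice_4 in the frame of spice_rail between -0.01 and 0.015 m and y of spice_4 in the frame of spice_rail between -0.09 and 0.09 m and x of red_jar in the frame of spice_rail between -0.01 and 0.015 m and y of red_jar in the frame of spice_rail between -0.09 and 0.09 m and contact force between the fingers and red_jar below 0.3 N), for 0.2 s.
2. the board lies home against fence and curved stop (x of each of board, board_tip in the frame of dock above -0.008 m and y of board in the frame of dock above -0.009 m and y of board_tip in the frame of dock below -0.1 m and height (world z) of each of board_tip, board below 0.006 m and linear speed of board below 0.02 m/s), for 0.2 s.
At the end, for the whole second after the job is handed in: All four jars stand upright in the rail, each axis within 10 mm of the row line; the board lies flat, its pivot end within 9 mm of the bottom of the curved stop and both end centres within 8 mm of where they are when its side touches the fence. All at rest (all of step 2 and x of spice_1 in the frame of spice_rail between -0.01 and 0.015 m and y of spice_1 in the frame of spice_rail between -0.09 and 0.09 m and angle between each of spice_1, spice_2, spice_4, red_jar's own z axis and vertical below 0.1 rad and linear speed of each of spice_1, spice_2, spice_4, red_jar below 0.03 m/s and x of spice_2 in the frame of spice_rail between -0.01 and 0.015 m and y of spice_2 in the frame of spice_rail between -0.09 and 0.09 m and x of spice_4 in the frame of spice_rail between -0.01 and 0.015 m and y of spice_4 in the frame of spice_rail between -0.09 and 0.09 m and x of red_jar in the frame of spice_rail between -0.01 and 0.015 m and y of red_jar in the frame of spice_rail between -0.09 and 0.09 m).
It fails at once if a jar tips over or leans by more than 30 degrees (angle between any of spice_1, spice_2, spice_4, red_jar's own z axis and vertical above 0.52 rad).
It fails at once if the board's pivot end leaves its place in the curved stop by more than 30 mm (horizontal distance between board and dock above 0.03 m).
It fails at once if the board is lifted by more than 15 mm (height (world z) of any of board, board_tip above 0.015 m).
It fails at once if a bystander is moved by more than 30 mm (distance of any of egg_timer, tumbler_pink, garlic, lemon, onion_red, jam_jar from where it was at the start of the episode above 0.03 m).
It also fails if it takes over 59 s, if anything falls off the work surface, if the arm or the gripper's body presses on something with over 40 N, if the wrist force passes 120 N, or if a joint passes its speed limit or range.

## Working session

There is one attempt and no reset: what is moved stays moved. The work goes in short steps, Python scripts to look and compute and a tool call to move; the robot and the scene stay as the last step left them, time stands still between calls to the robot, and variables do not carry over. Pictures are saved under pics/ and viewed, at most 10 in all, crops included, and the job is handed in when it is done.

Besides the shell and the picture viewer there is one more tool, called as name(argument=value, ...), one argument or row to a line, values as JSON. apply_moves: Moves the arm, as the interface text tells. Its arguments: {"type":"object","properties":{"targets":{"type":"array"},"hand":{"type":"number"},"force":{"type":"number"}},"required":["targets"]}

```bash
mkdir -p pics; cat > h.py <<'E'
import numpy as np, cv2
from plant import *
from scipy.spatial.transform import Rotation as R
def cloud(name,d):
    i=camera_info(name);K=np.array(i["mtx"])
    if "T" in i: T=np.array(i["T"])
    else:
        s=observe();q=s["orientation"];W=np.eye(4);W[:3,:3]=R.from_quat([q[1],q[2],q[3],q[0]]).as_matrix();W[:3,3]=s["ee_pos"];T=W@np.array(i["mount"])
    v,u=np.mgrid[:480,:640]
    P=np.stack([(u-K[0,2])/K[0,0]*d,(v-K[1,2])/K[1,1]*d,d],-1)
    P=P@T[:3,:3].T+T[:3,3]; P[d==0]=np.nan
    return P,T,K
def proj(p,T,K):
    c=(np.asarray(p)-T[:3,3])@T[:3,:3]; return c[...,:2]/c[...,2:]*[K[0,0],K[1,1]]+[K[0,2],K[1,2]]
E
python3 - <<'E'
from h import *
for n in("top","side"):
    im,d=camera(n);cv2.imwrite(f"pics/{n}0.png",im);np.save(f"pics/{n}0.npy",d)
    i=camera_info(n);print(n,np.round(i["T"],3).tolist(),np.round(i["mtx"],1).tolist())
print(observe())
print(camera_info("wrist"))
E
```

```text
top [[0.018, -0.993, 0.116, 0.416], [-1.0, -0.017, 0.005, 0.232], [-0.003, -0.116, -0.993, 1.212], [0.0, 0.0, 0.0, 1.0]] [[473.4, 0.0, 325.9], [0.0, 473.4, 242.6], [0.0, 0.0, 1.0]]
side [[0.999, -0.023, 0.028, 0.514], [-0.037, -0.662, 0.749, -0.744], [0.001, -0.749, -0.662, 0.896], [0.0, 0.0, 0.0, 1.0]] [[584.3, 0.0, 318.7], [0.0, 584.3, 243.4], [0.0, 0.0, 1.0]]
{'clock': 0.1, 'joint_positions': array([ 1.01299949e+00,  3.42631097e-01,  1.52493034e+00, -6.63615334e-06,
        1.27542659e+00, -1.46000504e-01]), 'joint_vel': array([ 8.11379384e-04, -1.28694214e-03, -2.22535437e-03,  6.19348608e-06,
       -8.15453557e-04, -2.02423265e-04]), 'effort': array([ 2.27643322e-03, -4.34446549e+01, -2.46492863e+01, -1.22783545e-04,
        4.63383039e-03,  2.03366830e-05]), 'ee_pos': array([0.20991821, 0.48080244, 0.23070377]), 'orientation': array([-2.37500564e-04,  2.04445440e-01,  9.78877712e-01, -6.56028035e-04]), 'contact_force': array([ 0.17006909, -0.31018985, -0.09697454]), 'moment': array([-0.0287415 ,  0.05434907, -0.07346552]), 'gripper_force': 0.0, 'finger_gap': 0.08545246312970191}
{'mtx': array([[397.52713   ,   0.        , 313.55040471],
       [  0.        , 397.52713   , 238.09263226],
       [  0.        ,   0.        ,   1.        ]]), 'mount': array([[ 4.89773809e-04, -9.54102747e-01, -2.99479063e-01,
         7.64273518e-02],
       [ 9.99999875e-01,  4.96371908e-04,  5.40403306e-05,
         5.63192297e-04],
       [ 9.70929661e-05, -2.99479052e-01,  9.54102871e-01,
        -1.42173011e-01],
       [ 0.00000000e+00,  0.00000000e+00,  0.00000000e+00,
         1.00000000e+00]])}
```

View pics/top0.png

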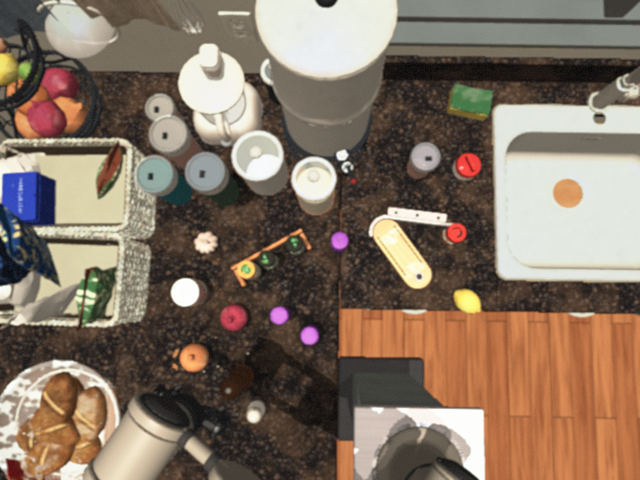

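View pics/side0.png

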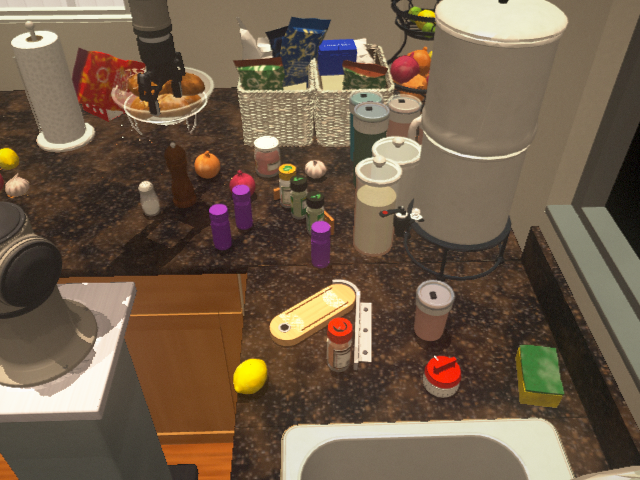

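Top view: the red jar is at (457,233), and its look-alike the egg timer is at (467,165). The rail is at (235–310, 230–285) with yellow (246,270) and black lids at (267,260) and (297,243). Purple look-alikes are at (340,241), (279,315) and (309,335). The board is at (400,255), with its eyelet at (418,278). Next I'll crop close and measure.

```bash
python3 - <<'E'
from h import *
im=cv2.imread("pics/top0.png");d=np.load("pics/top0.npy");P,T,K=cloud("top",d)
a=cv2.resize(im[205:305,225:325],None,fx=4,fy=4,interpolation=3);b=cv2.resize(im[200:300,365:465],None,fx=4,fy=4,interpolation=3)
cv2.imwrite("pics/crop1.png",np.hstack([a,b]))
hsv=cv2.cvtColor(im,cv2.COLOR_BGR2HSV)
def comp(mask,name,minn=25):
    n,l,s,c=cv2.connectedComponentsWithStats(mask.astype(np.uint8))
    for k in range(1,n):
        if s[k,4]>=minn:
            p=P[l==k]; print(name,np.round(c[k]),s[k,4],"xyz med",np.round(np.nanmedian(p,0),3),"zmax",np.round(np.nanpercentile(p[:,2],95),3))
z=P[...,2];roi=np.zeros(z.shape,bool);roi[200:300,225:480]=1
comp(roi&(z>.09)&(z<.125),"z~.105")
comp(roi&(z>.036)&(z<.052),"z~.045")
comp(roi&(z>.013)&(z<.022),"board")
comp(roi&(z>.0225)&(z<.028),"fence")
# things list
for t in("red_jar","spice_1","spice_2","board","board_tip","dock","spice_rail","lemon","tumbler_pink","garlic","onion_red","jam_jar"):
    if t=="red_jar": camera("top")
    print(t,[(np.round(r["uv"]).tolist(),round(r["p"],2)) for r in place_of(t,"top")][:4])
E
```

```text
z~.105 [315. 205.] 84 xyz med [0.632 0.263 0.108] zmax 0.123
z~.105 [455. 233.] 289 xyz med [ 0.573 -0.066  0.105] zmax 0.109
z~.105 [339. 240.] 241 xyz med [0.551 0.207 0.105] zmax 0.108
z~.105 [293. 243.] 242 xyz med [0.542 0.315 0.105] zmax 0.109
z~.105 [266. 258.] 248 xyz med [0.505 0.378 0.105] zmax 0.108
z~.105 [246. 269.] 253 xyz med [0.479 0.423 0.106] zmax 0.109
z~.045 [317. 210.] 30 xyz med [0.631 0.26  0.042] zmax 0.05
z~.045 [273. 245.] 181 xyz med [0.544 0.366 0.045] zmax 0.049
z~.045 [443. 239.] 30 xyz med [ 0.564 -0.05   0.044] zmax 0.051
z~.045 [235. 266.] 32 xyz med [0.49  0.461 0.045] zmax 0.047
z~.045 [465. 294.] 149 xyz med [ 0.43  -0.102  0.046] zmax 0.051
board [401. 253.] 1595 xyz med [0.532 0.05  0.02 ] zmax 0.022
fence [398. 218.] 80 xyz med [0.62  0.055 0.025] zmax 0.027
fence [374. 223.] 44 xyz med [0.609 0.119 0.025] zmax 0.027
fence [425. 221.] 44 xyz med [ 0.613 -0.011  0.025] zmax 0.027
fence [439. 223.] 26 xyz med [ 0.61  -0.051  0.025] zmax 0.027
red_jar [([448.0, 236.0], 0.87)]
spice_1 [([282.0, 314.0], 0.81), ([313.0, 332.0], 0.79), ([298.0, 246.0], 0.72), ([271.0, 261.0], 0.71)]
spice_2 [([282.0, 314.0], 0.81), ([313.0, 332.0], 0.79), ([298.0, 246.0], 0.72), ([271.0, 261.0], 0.71)]
board [([386.0, 234.0], 0.96)]
board_tip [([415.0, 276.0], 0.88)]
dock [([385.0, 234.0], 0.58), ([468.0, 167.0], 0.25)]
spice_rail [([274.0, 261.0], 0.63), ([418.0, 169.0], 0.55)]
lemon [([466.0, 301.0], 0.64)]
tumbler_pink [([418.0, 166.0], 0.66)]
garlic [([208.0, 244.0], 0.89)]
onion_red [([232.0, 314.0], 0.84), ([272.0, 259.0], 0.34)]
jam_jar [([197.0, 293.0], 0.95)]
```

View pics/crop1.png

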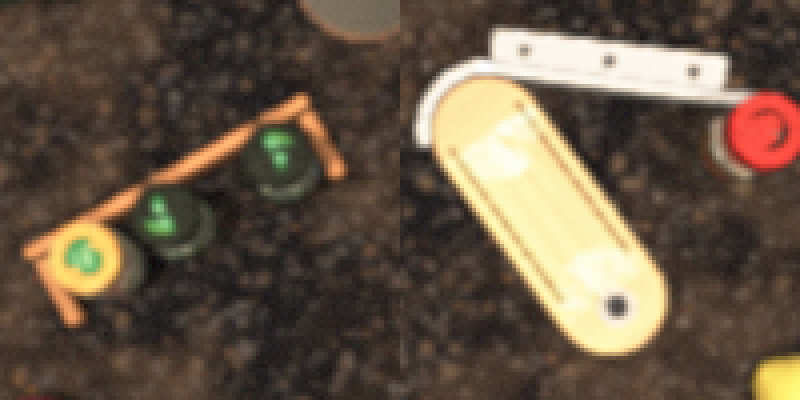

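The crop confirms the rail's wider gap is between the two black-lidded jars, with its open side toward the robot's right. The pivot end sits in the arc and the red jar is at the fence's end. Now I'll fit the frames.

```bash
python3 - <<'E'
from h import *
from scipy.optimize import least_squares
d=np.load("pics/top0.npy");P,T,K=cloud("top",d);im=cv2.imread("pics/top0.png")
hsv=cv2.cvtColor(im,cv2.COLOR_BGR2HSV)
z=P[...,2];roi=np.zeros(z.shape,bool);roi[200:300,360:470]=1
q=P[roi&(z>.0225)&(z<.028)][:,:2]; q=q[(q[:,0]>.53)]
def res(p):
    c,s=np.cos(p[2]),np.sin(p[2]);l=(q-p[:2])@np.array([[c,-s],[s,c]])
    r=np.where(l[:,1]>0,np.hypot(l[:,0],l[:,1])-40,0) if 0 else None
    a=np.abs(np.hypot(*l.T)-.040); b=np.abs(l[:,0]-.040)+np.maximum(0,-.17-l[:,1])+np.maximum(0,l[:,1]-.015)
    return np.maximum(np.minimum(np.where(l[:,1]>-.005,a,1),b)-.003,0)
f=least_squares(res,[.58,.085,.0],loss="soft_l1",f_scale=.003);print("dock",f.x.round(4),f.cost,len(q))
print("dock pts extent",q.min(0).round(3),q.max(0).round(3))
# board
m=(roi&(z>.015)&(z<.0222)&(hsv[...,0]<35)&(hsv[...,1]>60)).astype(np.uint8)
n,l,s,c=cv2.connectedComponentsWithStats(m);k=1+s[1:,4].argmax();bp=P[l==k][:,:2]
cen,wh,ang=cv2.minAreaRect(((bp)*1000).astype(np.float32));print("board rect",np.round(cen),np.round(wh),ang)
box=cv2.boxPoints((cen,wh,ang));L=max(wh);e=box[1]-box[0] if np.hypot(*(box[1]-box[0]))>np.hypot(*(box[2]-box[1])) else box[2]-box[1]
e/=np.hypot(*e);e=e if e[0]>0 else -e;cen=np.array(cen);print("origin",cen+65*e,"tip",cen-65*e,"axis yaw",np.arctan2(-e[0],e[1]))
# rail
roi[:]=0;roi[215:300,225:325]=1
w=(roi&(hsv[...,0]<18)&(hsv[...,1]>100)&(hsv[...,2]>120))
y=np.array([-.504,.864]);x=np.array([.864,.504]);o=np.array([.5,.37])
for nm,lo,hi in(("wall",.041,.049),("cheek",.026,.034)):
    a=P[w&(z>lo)&(z<hi)][:,:2]-o; u=a@x;v=a@y
    print(nm,len(a)); print(np.round(np.c_[u,v][np.argsort(v)][::max(1,len(a)//14)],3).tolist())
a=P[w&(z>.041)&(z<.049)][:,:2]; print("wall line",cv2.fitLine(a.astype(np.float32),cv2.DIST_L1,0,.01,.01).ravel())
for nm,p in dict(A=(.542,.315),B=(.505,.378),C=(.479,.423)).items(): print(nm,(np.array(p)-o)@x,(np.array(p)-o)@y)
for nm,uv in dict(p1=(279,315),p2=(309,335),p3=(340,241),tumb=(425,155),egg=(467,165),onion=(233,317)).items(): print(nm,P[uv[1],uv[0]].round(3))
E
```

```text
dock [ 0.575   0.082  -0.0673] 0.01768129792679478 394
dock pts extent [ 0.53  -0.081] [0.627 0.129]
board rect [531.  47.] [198.  71.] 36.5869026184082
origin [583.49735641  85.93748474] tip [479.11336136   8.45211029] axis yaw -0.93223447
wall 188
[[0.036, -0.102], [0.039, -0.092], [0.041, -0.082], [0.039, -0.059], [0.039, -0.044], [0.035, -0.033], [0.034, -0.022], [0.041, -0.011], [0.04, 0.003], [0.035, 0.026], [0.033, 0.036], [0.035, 0.046], [0.041, 0.06], [0.036, 0.082], [0.038, 0.091]]
cheek 123
[[-0.009, -0.102], [0.01, -0.101], [0.007, -0.1], [0.026, -0.098], [0.003, -0.097], [0.016, -0.095], [0.013, -0.094], [0.034, -0.088], [0.034, -0.011], [0.006, 0.087], [0.001, 0.089], [0.004, 0.09], [0.033, 0.091], [0.0, 0.093], [0.029, 0.094], [-0.01, 0.095]]
wall line [ 0.5058717  -0.86260873  0.5422904   0.37201473]
A 0.00856800000000003 -0.06868800000000001
B 0.008352000000000007 0.0043920000000000035
C 0.008567999999999982 0.056376
p1 [0.374 0.343 0.103]
p2 [0.33  0.272 0.106]
p3 [0.549 0.204 0.107]
tumb [0.759 0.004 0.111]
egg [ 0.754 -0.115  0.048]
onion [0.366 0.457 0.063]
```

```bash
cat >> h.py <<'E'
def rel(p,yaw):
    "world TCP pos + tool-y yaw (tool down) -> row from the present pose"
    s=observe();q=s["orientation"];A=R.from_quat([q[1],q[2],q[3],q[0]])
    y=np.array([np.cos(yaw),np.sin(yaw),0]);z=np.array([0,0,-1.]);B=R.from_matrix(np.stack([np.cross(y,z),y,z],1))
    r=np.r_[A.inv().apply(np.array(p)-s["ee_pos"]),(A.inv()*B).as_rotvec()];print(r.round(3).tolist())
E
python3 - <<'E'
from h import *
rel([.573,-.066,.2],.527)
d=np.load("pics/top0.npy");P,T,K=cloud("top",d);im=cv2.imread("pics/top0.png")
E
```

```text
[-0.552, -0.356, 0.031, 0.0, -0.0, 0.632]
```

apply_moves(
  targets=[
    [-0.04,-0.025,0,0,0,0.12],
    [-0.08,-0.05,0,0,0,0.25],
    [-0.12,-0.077,0.01,0,0,0.37],
    [-0.16,-0.103,0.01,0,0,0.5],
    [-0.2,-0.13,0.02,0,0,0.632],
    [-0.24,-0.155,0.02,0,0,0.632],
    [-0.28,-0.18,0.02,0,0,0.632],
    [-0.32,-0.206,0.03,0,0,0.632],
  ],
  hand=1,
)

```text
clock: 1.55
ee_pos: [0.4226, 0.1627, 0.2024]
orientation: [0.001, 0.499, 0.867, 0.001]
contact_force: [1.0, 0.4, 0.3]
finger_gap: 0.0855
gripper_force: 0.0
```

```bash
python3 -c "
from h import *
rel([.573,-.066,.19],.527)"
```

```text
[-0.273, 0.015, 0.013, 0.003, 0.001, -0.0]
```

apply_moves(
  targets=[
    [-0.045,0.003,0.002,0,0,0],
    [-0.09,0.005,0.004,0,0,0],
    [-0.135,0.008,0.006,0,0,0],
    [-0.18,0.01,0.008,0,0,0],
    [-0.225,0.013,0.01,0,0,0],
    [-0.273,0.015,0.013,0,0,0],
    [-0.273,0.015,0.013,0,0,0],
    [-0.273,0.015,0.013,0,0,0],
  ],
)

```text
clock: 2.35
ee_pos: [0.5712, -0.0651, 0.1876]
orientation: [-0.001, 0.499, 0.866, -0.0]
contact_force: [0.1, 0.0, -0.3]
finger_gap: 0.0852
gripper_force: 0.0
```

```bash
python3 - <<'E'
from h import *
s=observe();print(s["clock"],s["ee_pos"].round(4))
im,d=camera("wrist");P,T,K=cloud("wrist",d);cv2.imwrite("pics/w1.png",im)
z=P[...,2];n,l,st,c=cv2.connectedComponentsWithStats(((z>.095)&(z<.115)).astype(np.uint8))
for k in range(1,n):
    if st[k,4]>200:
        p=P[l==k];print(c[k].round(),st[k,4],np.nanmedian(p,0).round(4),((np.nanpercentile(p,1,0)+np.nanpercentile(p,99,0))/2).round(4),np.median(im[l==k],0))
rel([.573,-.066,.058],.527)
E
```

```text
2.35 [ 0.5712 -0.0651  0.1876]
[315. 257.] 3956 [ 0.5751 -0.0683  0.1053] [ 0.5754 -0.0694  0.1016] [ 13.  22. 136.]
[605. 301.] 7012 [ 0.7435 -0.0039  0.1062] [7.516e-01 1.000e-04 1.039e-01] [170. 170. 185.]
[-0.003, 0.001, 0.13, -0.001, -0.001, -0.001]
```

View pics/w1.png

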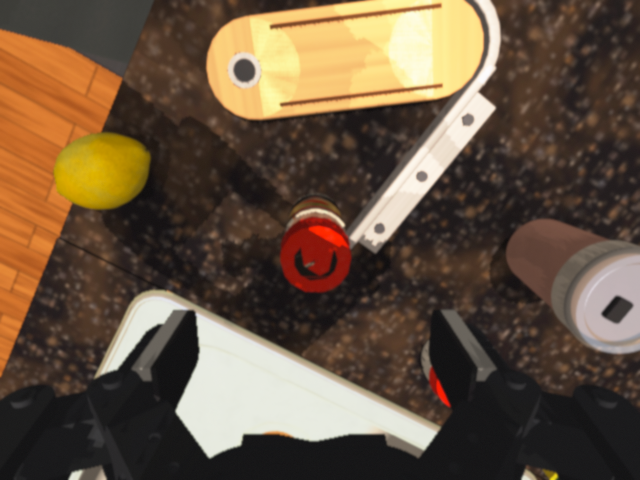

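The wrist view shows the red-lidded jar at (315,257), by the fence's end. The egg timer is separate at (435,375) and the tumbler at (605,301). I'll grasp the jar.

apply_moves(
  targets=[
    [-0.005,0.002,0.04,0,0,0],
    [-0.005,0.002,0.08,0,0,0],
    [-0.005,0.002,0.115,0,0,0],
    [-0.005,0.002,0.13,0,0,0],
    [-0.005,0.002,0.13,0,0,0],
    [-0.005,0.002,0.13,0,0,0],
  ],
)

```text
clock: 3.0
ee_pos: [0.5757, -0.0665, 0.0592]
orientation: [0.0, 0.498, 0.867, 0.0]
contact_force: [0.1, -0.3, 0.4]
finger_gap: 0.0855
gripper_force: 0.0
```

apply_moves(
  targets=[
    [0,0,0,0,0,0],
    [0,0,0,0,0,0],
    [0,0,0,0,0,0],
    [0,0,0,0,0,0],
    [0,0,0,0,0,0],
    [0,0,0,0,0,0],
  ],
  hand=-1,
  force=35,
)

```text
clock: 3.6
ee_pos: [0.576, -0.0677, 0.0594]
orientation: [0.001, 0.499, 0.867, 0.0]
contact_force: [-0.9, -0.9, 6.2]
finger_gap: 0.0429
gripper_force: 34.8
```

apply_moves(
  targets=[
    [0,0,-0.03,0,0,0],
    [0,0,-0.07,0,0,0],
    [0,0,-0.11,0,0,0],
    [0,0,-0.13,0,0,0],
    [0,0,-0.13,0,0,0],
  ],
)

```text
clock: 4.1
ee_pos: [0.577, -0.0678, 0.1917]
orientation: [0.003, 0.499, 0.867, 0.001]
contact_force: [1.3, -0.1, -0.5]
finger_gap: 0.043
gripper_force: 36.0
```

```bash
python3 - <<'E'
from h import *
from scipy.optimize import least_squares
s=observe();print(s["ee_pos"].round(4),s["finger_gap"])
q=s["orientation"];A=R.from_quat([q[1],q[2],q[3],q[0]]).as_matrix();print(A.round(3).tolist())
im,d=camera("top");P,T,K=cloud("top",d);cv2.imwrite("pics/top1.png",im);np.save("pics/top1.npy",d)
z=P[...,2];hsv=cv2.cvtColor(im,cv2.COLOR_BGR2HSV)
m=np.zeros(z.shape,bool);m[195:300,360:480]=1
m=m&(z>.0225)&(z<.028)
print("fence pix",m.sum())
q=P[m][:,:2];print(q[np.argsort(q[:,1])][::12].round(3).tolist())
E
```

```text
[ 0.577  -0.0678  0.1917] 0.04296882404823239
[[-0.503, 0.864, 0.007], [0.864, 0.503, -0.002], [-0.005, 0.005, -1.0]]
fence pix 603
[[0.421, -0.081], [0.609, -0.066], [0.609, -0.055], [0.614, -0.043], [0.611, -0.033], [0.613, -0.02], [0.611, -0.013], [0.61, -0.007], [0.491, -0.004], [0.611, -0.0], [0.479, 0.003], [0.516, 0.006], [0.464, 0.01], [0.476, 0.013], [0.534, 0.015], [0.504, 0.018], [0.494, 0.021], [0.478, 0.023], [0.483, 0.026], [0.486, 0.028], [0.501, 0.03], [0.521, 0.033], [0.556, 0.036], [0.523, 0.038], [0.534, 0.043], [0.623, 0.045], [0.559, 0.048], [0.493, 0.051], [0.541, 0.053], [0.617, 0.056], [0.574, 0.059], [0.571, 0.061], [0.566, 0.063], [0.579, 0.066], [0.543, 0.068], [0.556, 0.071], [0.574, 0.076], [0.531, 0.078], [0.62, 0.081], [0.551, 0.086], [0.609, 0.089], [0.556, 0.093], [0.576, 0.096], [0.609, 0.099], [0.624, 0.101], [0.555, 0.106], [0.616, 0.109], [0.611, 0.116], [0.609, 0.122], [0.6, 0.124], [0.583, 0.129]]
```

```bash
python3 -c "
from h import *
rel([.455,.314,.192],.527)"
```

```text
[0.391, 0.087, -0.003, 0.002, 0.002, -0.0]
```

apply_moves(
  targets=[
    [0.048,0.011,-0.005,0,0,0],
    [0.096,0.022,-0.005,0,0,0],
    [0.144,0.033,-0.005,0,0,0],
    [0.192,0.044,-0.005,0,0,0],
    [0.24,0.055,-0.005,0,0,0],
    [0.288,0.066,-0.005,0,0,0],
    [0.336,0.077,-0.005,0,0,0],
    [0.391,0.087,-0.003,0,0,0],
  ],
)

```text
clock: 4.95
ee_pos: [0.4544, 0.31, 0.1895]
orientation: [-0.001, 0.499, 0.867, -0.001]
contact_force: [0.4, -0.0, -1.9]
finger_gap: 0.0429
gripper_force: 36.0
```

apply_moves(
  targets=[
    [0,0,0,0,0,0],
    [0,0,0,0,0,0],
    [0,0,0,0,0,0],
  ],
)

```text
clock: 5.25
ee_pos: [0.4558, 0.3076, 0.1902]
orientation: [-0.001, 0.499, 0.867, -0.001]
contact_force: [-0.5, -0.2, -1.2]
finger_gap: 0.0431
gripper_force: 36.0
```

```bash
python3 - <<'E'
from h import *
im,d=camera("top");P,T,K=cloud("top",d);cv2.imwrite("pics/top2.png",im)
z=P[...,2];roi=np.zeros(z.shape,bool);roi[200:300,225:480]=1
n,l,s,c=cv2.connectedComponentsWithStats((roi&(z>.095)&(z<.112)).astype(np.uint8))
for k in range(1,n):
    if s[k,4]>50: print(c[k].round(),s[k,4],np.nanmedian(P[l==k],0).round(3))
# dock from white pixels in top1 and w1-like: white mask, low height
im=cv2.imread("pics/top2.png");hsv=cv2.cvtColor(im,cv2.COLOR_BGR2HSV)
m=np.zeros(z.shape,bool);m[195:300,360:480]=1;m&=(hsv[...,1]<45)&(hsv[...,2]>120)&(z>.02)&(z<.03)
q=P[m][:,:2];print(len(q))
from scipy.optimize import least_squares
def res(p):
    c,s=np.cos(p[2]),np.sin(p[2]);l=(q-p[:2])@np.array([[c,-s],[s,c]])
    arc=np.abs(np.hypot(*l.T)-.040);ln=np.abs(l[:,0]-.040)
    return np.where(l[:,1]>0,arc,ln)
f=least_squares(res,[.5835,.086,-.07],loss="soft_l1",f_scale=.002);print("dock",f.x.round(4),np.median(res(f.x)))
rel([.455,.314,.0615],.527);rel([.5204,.3518,.0615],.527)
E
```

```text
[339. 240.] 229 [0.551 0.207 0.105]
471
dock [ 0.5794  0.0886 -0.0894] 0.0048916165243110335
[0.006, 0.003, 0.129, -0.002, 0.0, -0.002]
[0.006, 0.078, 0.129, -0.002, 0.0, -0.002]
```

apply_moves(
  targets=[
    [0.006,0.003,0.04,0,0,0],
    [0.006,0.003,0.08,0,0,0],
    [0.006,0.003,0.11,0,0,0],
    [0.006,0.003,0.125,0,0,0],
    [0.006,0.003,0.129,0,0,0],
    [0.006,0.003,0.129,0,0,0],
  ],
)

```text
clock: 5.9
ee_pos: [0.4561, 0.3143, 0.0623]
orientation: [-0.0, 0.499, 0.866, -0.0]
contact_force: [-0.2, 0.2, 0.7]
finger_gap: 0.0427
gripper_force: 36.1
```

```bash
python3 - <<'E'
from h import *
s=observe();print(s["ee_pos"].round(4))
im,d=camera("wrist");P,T,K=cloud("wrist",d);cv2.imwrite("pics/w2.png",im)
z=P[...,2];n,l,st,c=cv2.connectedComponentsWithStats(((z>.09)&(z<.115)).astype(np.uint8))
for k in range(1,n):
    if st[k,4]>200:
        p=P[l==k];print(c[k].round(),st[k,4],np.nanmedian(p,0).round(4),np.median(im[l==k],0))
rel([.5204,.3518,.0615],.527)
E
```

```text
[0.4561 0.3143 0.0623]
[585.  93.] 18107 [0.4709 0.4171 0.1058] [ 46. 247. 255.]
[ 99. 155.] 22713 [0.3773 0.3462 0.1052] [252. 113. 246.]
[569. 281.] 17648 [0.5008 0.3782 0.1053] [52. 70. 70.]
[311. 370.] 21980 [0.4538 0.3188 0.1086] [ 22.  31. 134.]
[487. 363.] 277 [0.4904 0.3491 0.1131] [44. 42. 42.]
[471. 469.] 423 [0.526  0.3065 0.0957] [27. 28. 31.]
[-0.0, 0.074, 0.002, 0.001, 0.0, -0.002]
```

View pics/w2.png

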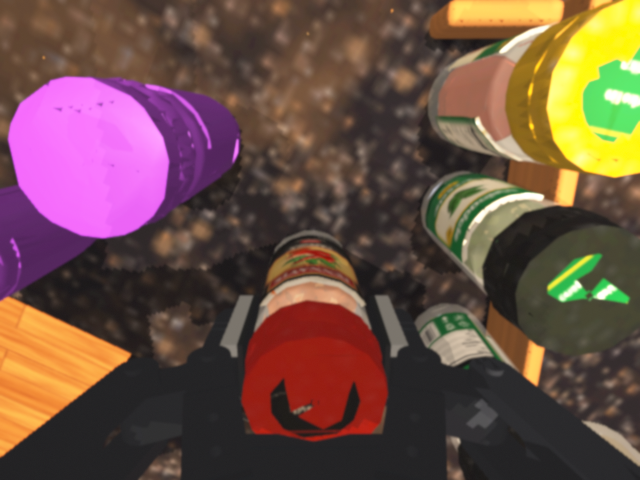

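The wrist view shows the red jar upright in the fingers at (311,370), with the black jar at (569,281) and yellow at (585,93). The other black jar is behind the finger at (455,335). I'll push in along tool +y.

apply_moves(
  targets=[
    [0,0.015,0,0,0,0],
    [0,0.03,0,0,0,0],
    [0,0.04,0,0,0,0],
    [0,0.046,0,0,0,0],
    [0,0.05,0,0,0,0],
    [0,0.054,0,0,0,0],
    [0,0.057,0,0,0,0],
    [0,0.06,0,0,0,0],
  ],
)

```text
clock: 6.75
ee_pos: [0.5074, 0.3455, 0.0626]
orientation: [-0.0, 0.499, 0.867, -0.0]
contact_force: [-0.3, -0.6, -0.8]
finger_gap: 0.0426
gripper_force: 36.2
```

apply_moves(
  targets=[
    [0,0.003,0,0,0,0],
    [0,0.006,0,0,0,0],
    [0,0.009,0,0,0,0],
    [0,0.012,0,0,0,0],
    [0,0.014,0,0,0,0],
    [0,0.014,0,0,0,0],
  ],
)

```text
clock: 7.35
ee_pos: [0.5198, 0.3528, 0.0625]
orientation: [0.0, 0.499, 0.867, 0.0]
contact_force: [0.4, -0.2, -0.6]
finger_gap: 0.043
gripper_force: 36.1
```

```bash
python3 - <<'E'
from h import *
s=observe();print(s["ee_pos"].round(4),s["contact_force"].round(1),s["moment"].round(2))
im,d=camera("wrist");P,T,K=cloud("wrist",d);cv2.imwrite("pics/w3.png",im)
z=P[...,2];n,l,st,c=cv2.connectedComponentsWithStats(((z>.095)&(z<.115)).astype(np.uint8))
for k in range(1,n):
    if st[k,4]>200:
        p=P[l==k];print(c[k].round(),st[k,4],np.nanmedian(p,0).round(4),np.median(im[l==k],0))
E
```

```text
[0.5198 0.3528 0.0625] [ 0.4 -0.2 -0.6] [-0.   -0.08  0.07]
[318.  91.] 23928 [0.4799 0.4241 0.1051] [ 55. 223. 255.]
[320. 322.] 36607 [0.51   0.3719 0.1055] [29. 28. 64.]
```

View pics/w3.png

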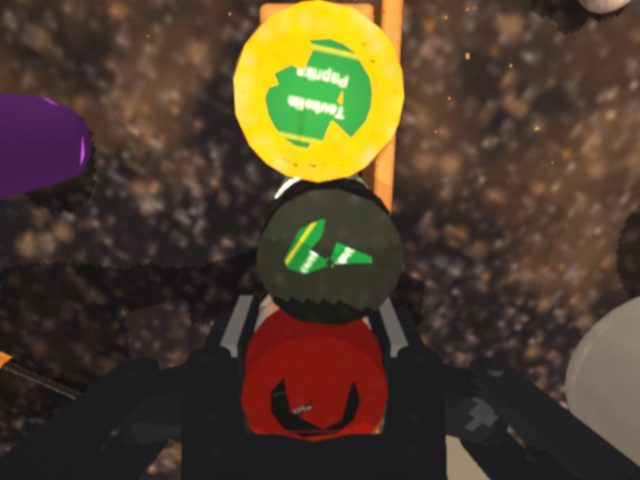

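The view shows red (318,375), black (330,255) and yellow (318,91) in one line and upright. I'll set the jar down and release it.

apply_moves(
  targets=[
    [0,0,0.0015,0,0,0],
    [0,0,0.003,0,0,0],
    [0,0,0.003,0,0,0],
  ],
)

```text
clock: 7.7
ee_pos: [0.5195, 0.3526, 0.0596]
orientation: [-0.0, 0.499, 0.867, 0.0]
contact_force: [0.0, -0.3, 0.4]
finger_gap: 0.0426
gripper_force: 36.2
```

apply_moves(
  targets=[
    [0,0,0,0,0,0],
    [0,0,0,0,0,0],
    [0,0,0,0,0,0],
    [0,0,0,0,0,0],
  ],
  hand=0.4,
)

```text
clock: 8.1
ee_pos: [0.5196, 0.3526, 0.0596]
orientation: [0.0, 0.499, 0.867, 0.0]
contact_force: [-1.4, -0.0, 0.3]
finger_gap: 0.0597
gripper_force: 0.0
```

apply_moves(
  targets=[
    [0,0,-0.01,0,0,0],
    [0,0,-0.03,0,0,0],
    [0,0,-0.07,0,0,0],
    [0,0,-0.11,0,0,0],
    [-0.04,0,-0.12,0,0,0],
    [-0.08,0,-0.12,0,0,0],
    [-0.12,0,-0.12,0,0,0],
    [-0.15,0,-0.12,0,0,0],
  ],
)

```text
clock: 8.9
ee_pos: [0.5961, 0.2209, 0.1807]
orientation: [0.001, 0.499, 0.867, 0.0]
contact_force: [0.6, 0.2, 0.9]
finger_gap: 0.0601
gripper_force: 0.0
```

```bash
python3 - <<'E'
from h import *
print(observe()["ee_pos"].round(4))
im,d=camera("top");P,T,K=cloud("top",d);cv2.imwrite("pics/top3.png",im);np.save("pics/top3.npy",d)
im2,d2=camera("wrist");P2,T2,K2=cloud("wrist",d2);cv2.imwrite("pics/w4.png",im2)
y=np.array([-.504,.864]);x=np.array([.864,.504]);o=np.array([.5,.37])
for im,P,mn in((im,P,60),(im2,P2,300)):
    z=P[...,2];n,l,s,c=cv2.connectedComponentsWithStats((cv2.erode(((z>.099)&(z<.112)).astype(np.uint8),np.ones((2,2)))))
    for k in range(1,n):
        if s[k,4]>mn:
            p=np.nanmedian(P[l==k],0);print(c[k].round(),s[k,4],p.round(3),"u,v",((p[:2]-o)@x).round(4),((p[:2]-o)@y).round(4))
E
```

```text
[0.5961 0.2209 0.1807]
[50. 51.] 61 [1.009 0.93  0.104] u,v 0.7223 0.2275
[618.  58.] 70 [ 1.018 -0.47   0.103] u,v 0.0244 -0.9868
[ 86. 101.] 309 [0.881 0.825 0.104] u,v 0.5582 0.2013
[576.  61.] 86 [ 1.007 -0.375  0.102] u,v 0.0626 -0.8988
[56. 81.] 216 [0.929 0.904 0.106] u,v 0.6394 0.2455
[159. 107.] 468 [0.872 0.649 0.107] u,v 0.4617 0.0536
[ 69. 107.] 183 [0.87  0.867 0.105] u,v 0.57 0.2432
[ 23. 127.] 67 [0.81  0.976 0.107] u,v 0.5729 0.367
[425. 156.] 529 [0.758 0.005 0.107] u,v 0.0394 -0.4456
[338. 242.] 135 [0.546 0.209 0.105] u,v -0.0412 -0.1625
[293. 243.] 183 [0.542 0.314 0.105] u,v 0.0085 -0.0695
[270. 256.] 422 [0.51  0.363 0.106] u,v 0.0054 -0.0108
[246. 270.] 200 [0.477 0.423 0.106] u,v 0.0067 0.0571
[279. 315.] 195 [0.372 0.343 0.105] u,v -0.1239 0.0415
[309. 335.] 201 [0.329 0.272 0.105] u,v -0.1966 0.0014
[ 18. 392.] 242 [0.192 0.945 0.104] u,v 0.0236 0.6523
[ 92. 415.] 306 [0.149 0.757 0.105] u,v -0.1084 0.511
[ 26. 438.] 175 [0.088 0.905 0.104] u,v -0.0861 0.6702
[  2. 447.] 123 [0.065 0.956 0.104] u,v -0.08 0.7258
[316.  42.] 5217 [0.543 0.316 0.105] u,v 0.0101 -0.0688
[616. 106.] 2247 [0.688 0.365 0.106] u,v 0.1605 -0.0989
[421. 201.] 660 [0.632 0.276 0.107] u,v 0.0664 -0.1473
[234. 230.] 3519 [0.552 0.208 0.104] u,v -0.0366 -0.1658
```

View pics/top3.png

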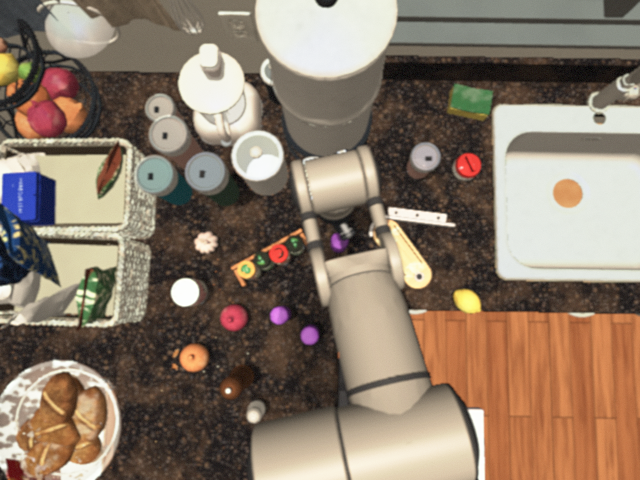

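Top view: four jars in the row at (246,270), (263,263), (280,254) and (296,243), bystanders untouched. Next I'll refine the dock and board frames.

```bash
python3 - <<'E'
from h import *
i=camera_info("wrist");K=np.array(i["mtx"])
W=np.eye(4);W[:3,:3]=R.from_quat([.499,.866,0,-.001]).as_matrix();W[:3,3]=[.5712,-.0651,.1876];T=W@np.array(i["mount"])
def ray(uv,z):
    uv=np.atleast_2d(uv).astype(float);d=np.c_[(uv-[K[0,2],K[1,2]])/[K[0,0],K[1,1]],np.ones(len(uv))]@T[:3,:3].T
    return (T[:3,3]+d*((z-T[2,3])/d[:,2:]))[:,:2]
im=cv2.imread("pics/w1.png");hsv=cv2.cvtColor(im,cv2.COLOR_BGR2HSV)
print("lid check",ray((315,257),.105))
m=((hsv[...,0]>12)&(hsv[...,0]<30)&(hsv[...,2]>150)).astype(np.uint8);m[:,:190]=0;m[140:]=0
n,l,s,c=cv2.connectedComponentsWithStats(m);k=1+s[1:,4].argmax()
vu=np.argwhere(l==k);p=ray(vu[:,::-1],.02)*1000
cen,wh,ang=cv2.minAreaRect(p.astype(np.float32));cen=np.array(cen)
b=cv2.boxPoints((cen,wh,ang));e1,e2=b[1]-b[0],b[2]-b[1];e=e1 if np.hypot(*e1)>np.hypot(*e2) else e2;e/=np.hypot(*e);e=e if e[0]>0 else -e
print("board",cen.round(1),np.round(wh,1),"org",(cen+65*e).round(1),"tip",(cen-65*e).round(1),"yaw",np.arctan2(-e[0],e[1]).round(3))
a=ray([(356,240),(485,75)],.024);print("fence edge",a.round(4),"yaw",np.arctan2(-(a[1]-a[0])[0],(a[1]-a[0])[1]))
a=ray([(373,252),(495,104)],.004);print("flange edge",a.round(4),"yaw",np.arctan2(-(a[1]-a[0])[0],(a[1]-a[0])[1]))
# check overlay
def model(o,yaw):
    t=np.linspace(0,np.radians(112),30);M=np.r_[[[.036,-.17],[.036,0]],np.c_[.036*np.cos(t),.036*np.sin(t)]]
    c,s=np.cos(yaw),np.sin(yaw);return np.c_[M@np.array([[c,s],[-s,c]])+o,np.full(len(M),.024)]
v=cv2.resize(im[0:300,180:520],None,fx=2,fy=2)
for o,yw,col in(((.5835,.086),-.08,(255,0,0)),((.5794,.0886),-.089,(0,255,0))):
    q=(proj(model(np.array(o),yw),T,K)-[180,0])*2;cv2.polylines(v,[q.round().astype(np.int32)],False,col,1)
cv2.imwrite("pics/ov.png",v)
rel([.45,.06,.18],.0)
E
```

```text
lid check [[ 0.57514576 -0.06923193]]
board [532.3  45.1] [198.4  70. ] org [584.6  83.7] tip [480.    6.5] yaw -0.935
fence edge [[ 0.6115 -0.0655]
 [ 0.6257  0.0858]] yaw -0.09369208619793234
flange edge [[ 0.6351 -0.0717]
 [ 0.6512  0.0785]] yaw -0.10701707717920898
[-0.065, -0.207, 0.0, 0.001, 0.001, 0.523]
```

View pics/ov.png

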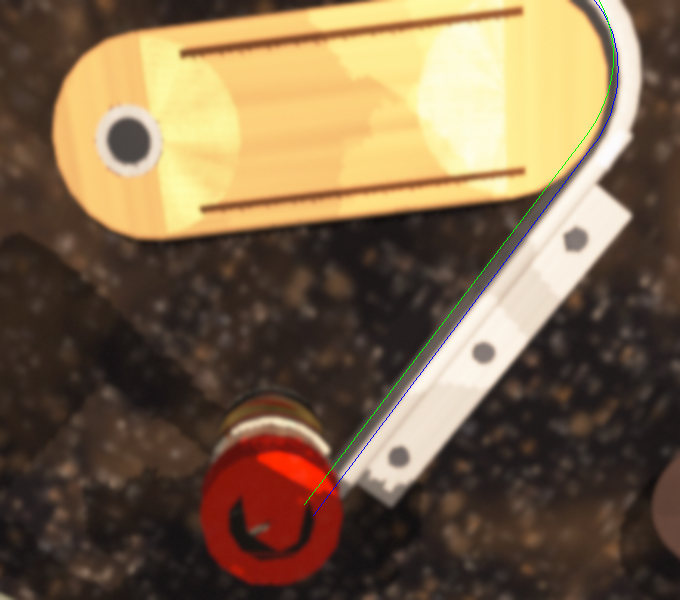

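The overlay shows the blue model (origin about (.584,.085), yaw about -0.09) lying on the stop's inner edge. Next is the pushing pose behind the free end.

```bash
python3 -c "
from h import *
rel([.4184,.0272,.10],-.324)"
```

```text
[-0.077, -0.251, 0.08, 0.002, 0.001, 0.847]
```

apply_moves(
  targets=[
    [-0.01,-0.035,0,0,0,0.12],
    [-0.02,-0.07,0,0,0,0.24],
    [-0.032,-0.105,0,0,0,0.36],
    [-0.043,-0.14,0,0,0,0.48],
    [-0.054,-0.175,0.02,0,0,0.6],
    [-0.065,-0.21,0.04,0,0,0.72],
    [-0.077,-0.251,0.07,0,0,0.847],
    [-0.077,-0.251,0.08,0,0,0.847],
  ],
  hand=-1,
  force=30,
)

```text
clock: 9.8
ee_pos: [0.4118, 0.0291, 0.0981]
orientation: [-0.002, 0.812, 0.583, -0.002]
contact_force: [1.3, -0.1, 0.2]
finger_gap: 0.0004
gripper_force: 0.0
```

apply_moves(
  targets=[
    [0,0,0,0,0,0],
    [0,0,0,0,0,0],
    [0,0,0,0,0,0],
  ],
)

```text
clock: 10.1
ee_pos: [0.4181, 0.0307, 0.1006]
orientation: [0.001, 0.81, 0.586, 0.001]
contact_force: [0.8, -0.6, -0.6]
finger_gap: -0.0001
gripper_force: 0.0
```

```bash
python3 -c "
from h import *
print(observe()['ee_pos'],observe()['finger_gap']);rel([.4184,.0272,.008],-.324)
im,d=camera('wrist');cv2.imwrite('pics/w5.png',im)
P,T,K=cloud('wrist',d);print(proj(np.array([[.48,.0065,.02],[.4842,.0,.02]]),T,K))"
```

```text
[0.41814801 0.03069207 0.10056192] -0.0001421843789866564
[-0.003, 0.001, 0.093, 0.003, -0.001, 0.005]
[[424.46735591 255.39939698]
 [433.83567882 263.02585383]]
```

View pics/w5.png

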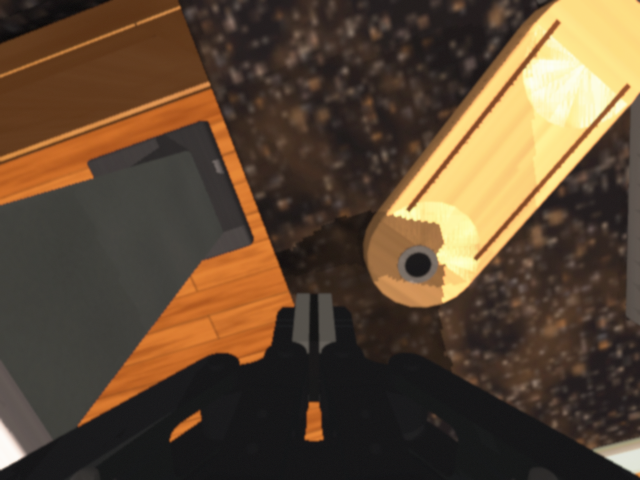

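The view shows the eyelet at (418,263) with the shut fingers at (314,300) to its left. Pushing tool +y turns the free end toward the fence at the right and presses toward the stop. I'll descend and touch.

apply_moves(
  targets=[
    [-0.003,0.001,0.04,0,0,0.005],
    [-0.003,0.001,0.075,0,0,0.005],
    [-0.003,0.001,0.09,0,0,0.005],
    [-0.003,0.006,0.09,0,0,0.005],
    [-0.003,0.01,0.09,0,0,0.005],
    [-0.003,0.014,0.09,0,0,0.005],
    [-0.003,0.014,0.09,0,0,0.005],
  ],
)

```text
clock: 10.85
ee_pos: [0.4309, 0.0227, 0.0106]
orientation: [0.001, 0.812, 0.583, 0.001]
contact_force: [0.5, -0.4, 0.4]
finger_gap: 0.0001
gripper_force: 0.0
```

apply_moves(
  targets=[
    [0,0.002,0,0,0,0],
    [0,0.002,0,0,0,0],
  ],
)

```text
clock: 11.05
ee_pos: [0.4315, 0.0222, 0.01]
orientation: [0.0, 0.812, 0.583, 0.0]
contact_force: [-0.1, -0.7, -1.1]
finger_gap: -0.0001
gripper_force: 0.0
```

apply_moves(
  targets=[
    [0,0.002,0,0,0,0],
    [0,0.002,0,0,0,0],
  ],
)

```text
clock: 11.25
ee_pos: [0.4332, 0.0215, 0.0096]
orientation: [0.0, 0.812, 0.583, 0.0]
contact_force: [0.4, 0.6, 0.1]
finger_gap: -0.0002
gripper_force: 0.0
```

apply_moves(
  targets=[
    [0,0.002,0,0,0,0],
    [0,0.002,0,0,0,0],
  ],
)

```text
clock: 11.45
ee_pos: [0.4347, 0.021, 0.0094]
orientation: [-0.0, 0.812, 0.583, -0.0]
contact_force: [-0.3, -0.1, 1.0]
finger_gap: 0.0001
gripper_force: 0.2
```

```bash
cat >> h.py <<'E'
def arc(yaws,D,O=(.584,.0845),al=.61,z=.010):
    s=observe();q=s["orientation"];A=R.from_quat([q[1],q[2],q[3],q[0]])
    for yw,dd in zip(yaws,D):
        n=np.array([np.cos(yw+al),np.sin(yw+al)]);tip=np.array(O)+.13*np.array([np.sin(yw),-np.cos(yw)]);p=tip-dd*n
        y=np.r_[n,0];zz=np.array([0,0,-1.]);B=R.from_matrix(np.stack([np.cross(y,zz),y,zz],1))
        r=np.r_[A.inv().apply(np.r_[p,z]-s["ee_pos"]),(A.inv()*B).as_rotvec()]
        print(round(yw,3),r[[0,1,2,5]].round(3).tolist())
E
python3 -c "
from h import *
arc(np.linspace(-.91,-.56,8),[.046,.045]+[.044]*6)"
```

```text
-0.91 [-0.002, 0.003, -0.001, -0.025]
-0.86 [-0.007, 0.01, -0.001, -0.075]
-0.81 [-0.013, 0.017, -0.001, -0.125]
-0.76 [-0.018, 0.023, -0.001, -0.175]
-0.71 [-0.022, 0.029, -0.001, -0.225]
-0.66 [-0.027, 0.036, -0.001, -0.275]
-0.61 [-0.031, 0.043, -0.001, -0.325]
-0.56 [-0.035, 0.05, -0.001, -0.375]
```

apply_moves(
  targets=[
    [-0.002,0.003,-0.001,0,0,-0.025],
    [-0.007,0.01,-0.001,0,0,-0.075],
    [-0.013,0.017,-0.001,0,0,-0.125],
    [-0.018,0.023,-0.001,0,0,-0.175],
    [-0.018,0.023,-0.001,0,0,-0.175],
  ],
)

```text
clock: 11.95
ee_pos: [0.4501, -0.0039, 0.0102]
orientation: [-0.001, 0.758, 0.652, -0.001]
contact_force: [-2.8, -1.4, 1.3]
finger_gap: -0.0001
gripper_force: 1.2
```

```bash
cat >> h.py <<'E'
def board():
    im,d=camera("top");P,T,K=cloud("top",d);z=P[...,2];hsv=cv2.cvtColor(im,cv2.COLOR_BGR2HSV)
    m=np.zeros(z.shape,np.uint8);m[200:310,360:480]=1
    m*=((z>.013)&(z<.024)&(hsv[...,0]<35)&(hsv[...,1]>60)).astype(np.uint8)
    n,l,s,c=cv2.connectedComponentsWithStats(m);p=P[l==1+s[1:,4].argmax()][:,:2]*1000
    cen,wh,ang=cv2.minAreaRect(p.astype(np.float32));b=cv2.boxPoints((cen,wh,ang));e1,e2=b[1]-b[0],b[2]-b[1]
    e=e1 if np.hypot(*e1)>np.hypot(*e2) else e2;e/=np.hypot(*e);e=e if e[1]>0 else -e;cen=np.array(cen)
    print("board n",len(p),np.round(wh),"org",(cen+65*e).round(1),"tip",(cen-65*e).round(1),"yaw",np.arctan2(-e[0],e[1]).round(3))
    w=[place_of(t,"top")[:1] for t in("board","board_tip")]
    for r,h in zip(w,(0,0)):
        if r:
            dd=(np.array(r[0]["uv"])-[K[0,2],K[1,2]])/[K[0,0],K[1,1]];v=T[:3,:3]@np.r_[dd,1];print("net",(T[:3,3]+v*((h-T[2,3])/v[2])).round(4)[:2],round(r[0]["p"],2))
    return im
E
python3 -c "
from h import *
print(observe()['contact_force']);cv2.imwrite('pics/top4.png',board())
arc(np.linspace(-.71,-.36,8),[.044]*8)"
```

```text
[-2.81662323 -1.42193734  1.34834072]
board n 1267 [160.  71.] org [597.5  99.5] tip [508.4   4.9] yaw -0.756
net [0.5791 0.0895] 0.56
net [ 0.4951 -0.0108] 0.62
-0.71 [-0.006, 0.006, 0.0, -0.051]
-0.66 [-0.011, 0.012, 0.0, -0.101]
-0.61 [-0.016, 0.018, 0.0, -0.151]
-0.56 [-0.021, 0.024, 0.0, -0.201]
-0.51 [-0.026, 0.031, 0.0, -0.251]
-0.46 [-0.03, 0.037, 0.0, -0.301]
-0.41 [-0.034, 0.044, 0.0, -0.351]
-0.36 [-0.037, 0.052, 0.0, -0.401]
```

View pics/top4.png

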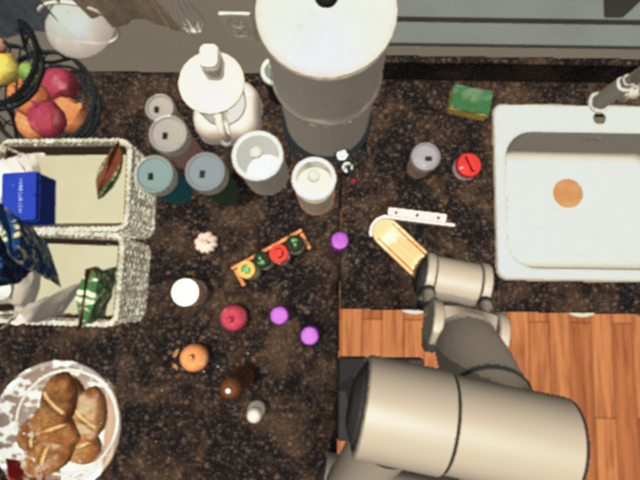

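The board has turned to -0.756 with its pivot still at (.584,.085); the fingers hide the free end. Continuing.

apply_moves(
  targets=[
    [-0.006,0.006,0,0,0,-0.051],
    [-0.011,0.012,0,0,0,-0.101],
    [-0.016,0.018,0,0,0,-0.151],
    [-0.021,0.024,0,0,0,-0.201],
    [-0.026,0.031,0,0,0,-0.251],
    [-0.03,0.037,0,0,0,-0.301],
    [-0.034,0.044,0,0,0,-0.351],
    [-0.034,0.044,0,0,0,-0.351],
  ],
)

```text
clock: 12.9
ee_pos: [0.489, -0.0442, 0.0104]
orientation: [-0.0, 0.632, 0.775, -0.001]
contact_force: [-3.8, -3.5, 1.2]
finger_gap: -0.0
gripper_force: 2.2
```

```bash
sed -i 's/(cen+65\*e).round(1),"tip",(cen-65\*e)/(cen+(max(wh)\/2-35)*e).round(1),"tip",(cen+(max(wh)\/2-165)*e)/' h.py
python3 -c "
from h import *
print(observe()['contact_force']);cv2.imwrite('pics/top5.png',board())
arc(np.linspace(-.36,-.01,8),[.044]*8)"
```

```text
[-3.82875974 -3.50589712  1.18793757]
board n 1442 [175.  72.] org [585.2  85. ] tip [534.3 -34.6] yaw -0.402
net [0.5177 0.3479] 0.63
net [ 0.5375 -0.0367] 0.76
-0.36 [-0.006, 0.006, 0.0, -0.05]
-0.31 [-0.011, 0.011, 0.0, -0.1]
-0.26 [-0.016, 0.017, 0.0, -0.15]
-0.21 [-0.021, 0.024, 0.0, -0.2]
-0.16 [-0.026, 0.03, 0.0, -0.25]
-0.11 [-0.03, 0.037, 0.0, -0.3]
-0.06 [-0.034, 0.044, 0.0, -0.35]
-0.01 [-0.038, 0.051, 0.0, -0.4]
```

Pivot is still in place at yaw -0.40. Now I'll push on to home.

apply_moves(
  targets=[
    [-0.006,0.006,0,0,0,-0.05],
    [-0.011,0.011,0,0,0,-0.1],
    [-0.016,0.017,0,0,0,-0.15],
    [-0.021,0.024,0,0,0,-0.2],
    [-0.026,0.03,0,0,0,-0.25],
    [-0.03,0.036,0,0,0,-0.3],
    [-0.03,0.036,0,0,0,-0.3],
  ],
)

```text
clock: 13.75
ee_pos: [0.5302, -0.0663, 0.0103]
orientation: [-0.0, 0.509, 0.861, -0.001]
contact_force: [-4.0, -3.9, 2.2]
finger_gap: 0.0001
gripper_force: 3.2
```

apply_moves(
  targets=[
    [-0.001,0.003,0,0,0,0],
    [-0.002,0.006,0,0,0,0],
    [-0.002,0.006,0,0,0,0],
  ],
)

```text
clock: 14.05
ee_pos: [0.531, -0.0657, 0.0101]
orientation: [-0.005, 0.509, 0.861, -0.004]
contact_force: [-21.4, -13.4, 14.2]
finger_gap: -0.0002
gripper_force: 14.5
```

```bash
python3 -c "
from h import *
cv2.imwrite('pics/top6.png',board())"
```

```text
board n 1455 [177.  72.] org [584.9  84.3] tip [571.9 -45. ] yaw -0.1
net [0.5758 0.0869] 0.69
net [ 0.5676 -0.0396] 0.9
```

The force rose to 25 N with yaw at -0.10, so the board is against the fence. I'll back off, lift and check.

apply_moves(
  targets=[
    [0,-0.01,0,0,0,0],
    [0,-0.03,0,0,0,0],
    [0,-0.05,-0.02,0,0,0],
    [0,-0.06,-0.06,0,0,0],
    [0,-0.08,-0.1,0,0,0],
    [0,-0.1,-0.14,0,0,0],
    [0,-0.1,-0.14,0,0,0],
  ],
)

```text
clock: 14.9
ee_pos: [0.4508, -0.1142, 0.1556]
orientation: [0.005, 0.51, 0.86, 0.001]
contact_force: [1.4, 0.5, 0.2]
finger_gap: 0.0003
gripper_force: 0.0
```

```bash
python3 - <<'E'
from h import *
im=board();im2,_=camera("side")
a=cv2.resize(im[180:310,225:485],(800,400));b=cv2.resize(im2[140:420,180:560],(270,200));a[:200,530:]=b
cv2.imwrite("pics/fin.png",a)
E
```

```text
board n 1589 [197.  71.] org [584.8  84.5] tip [571.1 -44.7] yaw -0.106
net [0.5472 0.5443] 0.72
net [ 0.5723 -0.0412] 0.96
```

View pics/fin.png

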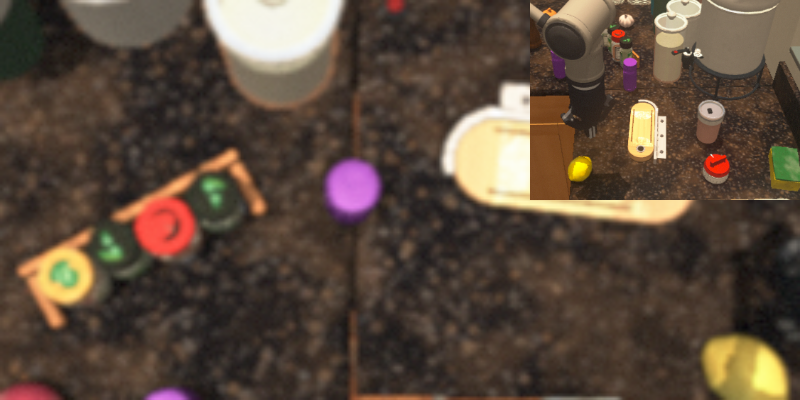

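The jars stand in line in the rail at (65,275) to (215,200). The board lies along the fence in both views, and the lemon and other bystanders haven't moved. Handing in.

```bash
python3 -c "
from plant import *
print(close_job())"
```

```text
the job is handed in; nothing more can be done
None
```

I've handed the job in: the red jar stands in line in the spice rail, and the board lies flat along the fence with its pivot end in the stop (about 15 s used of 59 s). My last pictures showed nothing else moved, but the hand-in gave no verdict.

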